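# Park the tracing-paper roll on the sloped drawing board, chocked by its parallel rule

## Task

Slide the drawing board's parallel rule up the slope until its lower edge lines up with the top edge of the taped-down drawing, leaving the drawing uncovered. Only then lay the roll of tracing paper across the board between the side rails, down against the upper edge of the rule so that the rule chocks it, and let go gently: the roll must stay where it was laid and must not run or drop onto the rule. Do not disturb the calculator, eraser or pencil on the desk.

Things in the scene. Friction and masses are not known exactly. Their poses are not given: they have to be found in the camera images.
- deck: Grey top plate of a small drawing board (250 mm up the slope, 200 mm wide), fixed on the desk, low edge towards the robot. Origin: middle of the low edge, on the top surface, 23 mm above the desk. x runs up the slope (0.21 rad), y left across it, z is normal to it. Black side rails, 11 mm wide, 4 mm high, run along x; their inner edges are at y = -89 and +89 mm.
- rule (a joint): Travel of the parallel rule up the slope, m: 0 at the low end, growing uphill, end stop at 0.18. It stays parallel to itself and stays where it is left (sliding friction about 2.5 N; a harder push along the slope moves it).
- rule_low (a point): Middle of the downhill long edge of the parallel rule, at deck-surface level, axes as the deck's. The rule is a flat aluminium bar, 30 mm wide (along x) and 174 mm long (along y); underside 1.5 mm, top 9.5 mm above the deck; take it across its width or push it. Black end blocks (40 x 18 mm, top 16.5 mm above the deck) run on the rails at y = -93 and +93 mm.
- rule_up (a point): Middle of the upper (uphill) long edge of the parallel rule, at deck-surface level, 30 mm up the slope from rule_low; axes parallel to the deck's.
- sheet_top (a point): Middle of the top (uphill) edge of the white drawing sheet (floor plan, 150 mm wide, 125 mm long, taped flat at its corners) on the deck; axes parallel to the deck's. The sheet does not move.
- roll: Roll of off-white tracing paper, diameter 50 mm, length 150 mm, 0.14 to 0.28 kg, lying on the desk left of the board; rolls freely. Origin at its centre, y along its axis. Laid against the rule, its centre is 25 mm above the deck and about 19 mm uphill of rule_up (it touches the rule's upper top edge); fingertips more than 12 mm above the deck pass over the rule.
- calculator: Desk calculator, 150 x 108 x 30 mm, lying near the front edge of the desk, origin at the centre of its underside.
- eraser: Blue and white eraser, 22 x 55 x 12 mm, lying on the desk in front of the board, origin at the centre of its underside, y along its length.
- pencil: Hexagonal pencil, 7 x 189 x 7 mm, lying on the desk at the right, beyond the green box, origin at the centre of its underside, y along its length.

How it is judged:
By the outcome, as a careful person would: the job done as asked, in the order asked, and still so for the second after the job is handed in, with the robot touching nothing.
It also fails if it takes over 48 s, if anything falls off the work surface, if the arm or the gripper's body presses on something with over 40 N, if the wrist force passes 120 N, or if a joint passes its speed limit or range.

## Robot

A 6-joint arm with a two-finger parallel gripper is mounted at the origin on a cart in front of the work surface, level with it; the furniture and walls round the work are solid. World frame = base frame: x ahead of the robot, y to its left, z up, the work surface at z = 0. Lengths are in mm, angles in rad, forces in N, time in s.
With the tool pointing down it reaches from about 275 to 750 mm from the base axis. Payload 10.2 kg.
Tool frame: the origin (TCP) lies midway between the tips of the shut fingers; the grasp point (between the pads) lies r.hold_point_z behind it (r.hold_point_z is the distance from the TCP to the grasp point, in mm); z points along the fingers, y is the line along which they close (so a half turn about z gives the same grasp; the last joint's range is limited). The gripper opens to 85 mm and grips with 20 to 120 N. Pads are 22 mm wide; open, the fingers measure 114 mm over their backs; the gripper's body (76 mm by 85 mm) begins 54 mm behind the grasp point. The pads swing forward as they close: fully open they stand 13 mm farther back than shut.
Start: joints at [0.943, 0.313, 1.498, -0, 1.331, -0.223], TCP at [206.776, 482.571, 231.294] pointing down, gripper open.
Joint ranges: [-2.94, 2.94], [-0.97, 2.17], [0.19, 2.56], [-1.23, 4.37], [0.02, 3.11], [-2.88, 2.88]. Speed limits (rad/s): [2.39, 2.39, 3.01, 3.14, 3.14, 3.14].

## Interface

Orientations are given as a unit quaternion [x, y, z, w].
In Python, from cell import r gives the robot as it stands. The module is installed in compiled form; this text tells all that it offers.
- The arm moves only by the tool servo_tool, never from a script. Its arguments are lists of equal length, an entry for each row: "linear": the shift along the world's x, y, z in units of 80 cm (1.0 is 80 cm), a list of three; "delta_rot": the turn, a rotation vector about the world's x, y, z in units of 2 pi rad (1.0 is 2 pi rad), a list of three; "jaw": the finger opening in mm, from 0 to 85.4. In form: {"linear": [[tx, ty, tz], ...], "delta_rot": [[ax, ay, az], ...], "jaw": [jaw, ...]}. A call has 1 to 12 rows; each row is the pose to reach, as a shift and turn from the pose commanded when the call began, turning the shorter way round; what a row does not reach only later rows make up. A row lasts 1/10 s, in which the tool goes at most 50 mm and 8.59 degrees, less where a joint would pass 70% of its speed; a pose out of reach is approached as far as the arm can. A call with a number of a shift or a turn outside -1 to 1 is refused whole. A call with a gripper value outside its range is refused whole. The fingers move at their own pace and stop on an object; "grip_force" is the grip in N (left out, the last holds). Time passes only in rows, so rows that repeat a pose let the fingers close. It gives the time, the measured TCP pose, the force, the opening and the grip force at its end, in the units of the state.
- r.state(): the state, without advancing time (a new reading comes with each control period).
- r.grab_frame(name): name is "side" or "top"; returns a dict with "color" (420x560x3 uint8, blue, green, red), "fx", "fy", "cx", "cy" (pixels), "xyz" and "attitude" of the camera in the world. Camera axes: x right, y down, z forward; pixel columns grow to the right and rows downward; lengths in mm; the calibration is good to about 2 mm. A picture is of the moment at which its call begins. There is no depth.
- r.close_job(): hands the job in; it is judged then, once.
The state is a dict: "clock": time; "q": joint angles; "qvel": joint speeds; "joint_torque": joint torques, N m; "ee_pos": TCP position; "tcp_rot": TCP orientation; "wrist_force": force on the tool from outside, world axes, zero at the start; "ft_torque": the same for the moment, N m; "grip_width": finger opening in mm; "grip_force": force on a finger pad.
Only numpy, scipy, OpenCV 4.12 (cv2) and the standard library are available. Lean on these libraries where they do the work, as an engineer would, in place of code of your own. Each camera call takes 0.05 s, during which the arm holds its last target. There are 200 camera calls.

## Working session

There is one attempt and no reset: what is moved stays moved. The work goes in short steps, Python scripts to look and compute and a tool call to move; the robot and the scene stay as the last step left them, time stands still between calls to the robot, and variables do not carry over. Pictures are saved under pics/ and viewed, at most 10 in all, crops included, and the job is handed in when it is done.

Besides the shell and the picture viewer there is one more tool, called after "Call:" as name(argument=value, ...) on one line, values as JSON. servo_tool: Moves the arm, as the interface text tells. Shifts and turns lie within -1 to 1; 1 stands for 80 cm of shift or 2 pi rad of turn. Its arguments: {"type":"object","properties":{"linear":{"type":"array"},"delta_rot":{"type":"array"},"jaw":{"type":"array"},"grip_force":{"type":"number"}},"required":["linear","delta_rot","jaw"]}

```bash
mkdir -p pics; cat > h.py <<'E'
import numpy as np, cv2, pickle
from scipy.spatial.transform import Rotation as R
def snap(n,tag):
    from cell import r
    f=r.grab_frame(n); cv2.imwrite(f'pics/{tag}.png',f['color']); pickle.dump(f,open(f'{tag}.pkl','wb')); return f
def cam(tag):
    f=pickle.load(open(f'{tag}.pkl','rb')); a=np.array(f['attitude'],float)
    Rm=a if a.shape==(3,3) else R.from_quat(a).as_matrix()
    return f,Rm,np.array(f['xyz'],float)
def ray(tag,u,v):
    f,Rm,c=cam(tag); d=Rm@np.array([(u-f['cx'])/f['fx'],(v-f['cy'])/f['fy'],1]); return c,d
def onz(tag,u,v,z):
    c,d=ray(tag,u,v); return c+d*(z-c[2])/d[2]
def proj(tag,p):
    f,Rm,c=cam(tag); q=Rm.T@(np.array(p)-c); return np.array([f['fx']*q[0]/q[2]+f['cx'],f['fy']*q[1]/q[2]+f['cy']])
E
python3 - <<'E'
from h import *
from cell import r
for n in('top','side'):
    f=snap(n,n+'0'); print(n,f['xyz'],f['attitude'],f['fx'],f['cx'],f['cy'])
    cv2.imwrite(f'pics/{n}0b.png',cv2.resize(f['color'],(800,600),interpolation=cv2.INTER_CUBIC))
print(r.state(), r.hold_point_z)
E
```

```text
top [ 129.46514519   -5.8871159  1444.64102893] [ 0.73456445 -0.67081715  0.06967726 -0.07459559] 485.208470398123 279.3920888429024 206.42021797381682
side [  -55.81955553 -1334.68089943  1230.69240263] [ 0.89052952 -0.14728741  0.082703   -0.42240243] 515.1515216752131 274.9697896781622 206.55858237972583
{'clock': 0.1, 'q': array([ 9.42594614e-01,  3.13413667e-01,  1.49834134e+00,  2.76172242e-05,
        1.33099828e+00, -2.23387247e-01]), 'qvel': array([-0.00161904, -0.00134273, -0.00139826, -0.00037644,  0.00069181,
       -0.00059394]), 'joint_torque': array([ 7.66403737e-04, -4.12907803e+01, -2.60143930e+01, -2.57577876e-04,
        3.04252171e-03,  7.40357314e-05]), 'ee_pos': array([206.63640057, 482.38533688, 230.78970547]), 'tcp_rot': array([ 2.01031188e-01,  9.79584669e-01, -5.22962046e-04, -2.51911082e-04]), 'wrist_force': array([ 1.29880147, -0.13627077, -0.08124593]), 'ft_torque': array([ 0.00624049,  0.03497906, -0.01423044]), 'grip_force': 0.0, 'grip_width': 85.65504552032016} 18.700000000000003
```

View pics/top0b.png

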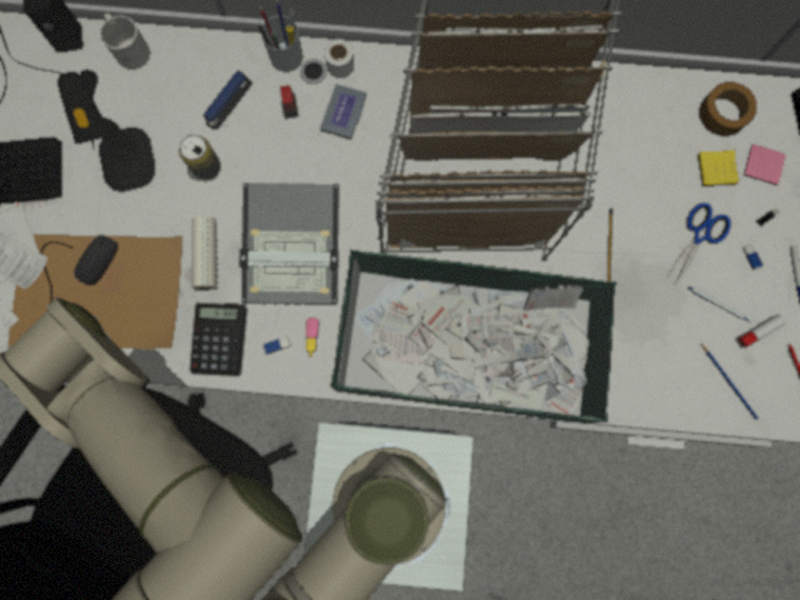

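View pics/side0b.png

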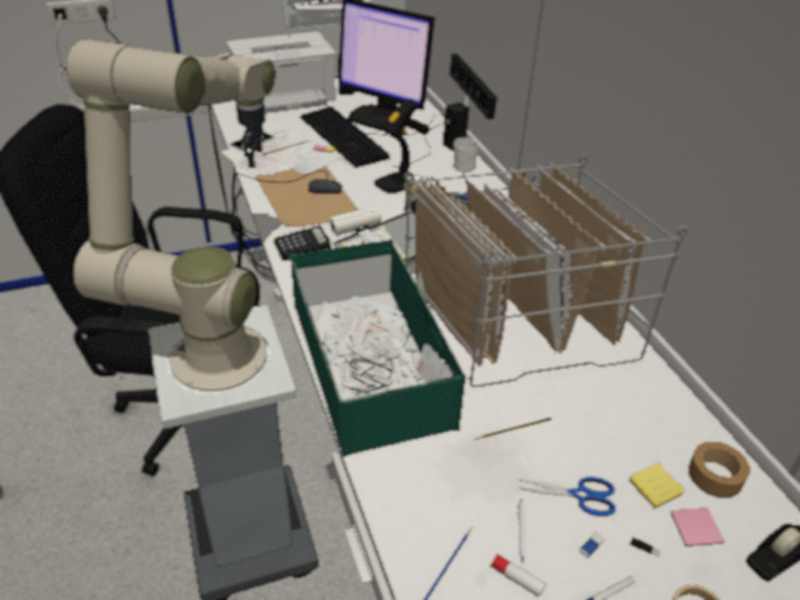

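The top view shows the board at (245–337, 185–303) with the rule around row 258, and the roll at (204, 252) to its left. The calculator is at (218, 338) and the eraser at (276, 346). In the side view the green box hides the board. I'll enlarge the top view.

```bash
python3 - <<'E'
from h import *
f=cam('top0')[0]
cv2.imwrite('pics/crop.png',cv2.resize(f['color'][122:217,128:243],None,fx=6,fy=6,interpolation=cv2.INTER_CUBIC))
E
```

```text
(no output)
```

View pics/crop.png

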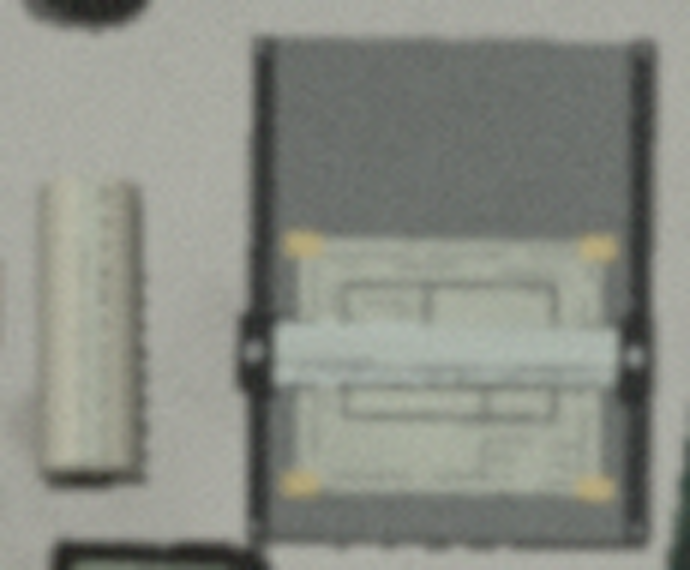

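```bash
cat >> h.py <<'E'
def o(u,v,k=6,x0=128,y0=122): return np.array([x0+(u+.5)/k-.5,y0+(v+.5)/k-.5])
def D(yaw): return R.from_euler('z',yaw).as_matrix()@R.from_euler('y',-.21).as_matrix()
def deckpt(p,q): return np.array([p[0],p[1],23])+D(p[2])@np.array(q)
def ondeck(p,tag,uv,h=0):
    c,d=ray(tag,*uv); M=D(p[2]); o_=np.array([p[0],p[1],23]); a=M.T@(c-o_); b=M.T@d; return a+b*(h-a[2])/b[2]
E
python3 - <<'E'
from h import *
from scipy.optimize import least_squares
obs=[((0,100,2),o(248,538)),((0,-100,2),o(647,541)),((250,100,2),o(253,38)),((250,-100,2),o(656,42))]
s=least_squares(lambda p:np.concatenate([proj('top0',deckpt(p,q))-uv for q,uv in obs]),[400,200,0])
p=s.x;print(p,s.fun.round(2)); np.save('deck.npy',p)
for n,uv,h in [('sheet top L',(320,236),0),('top M',(450,237),0),('top R',(580,238),0),('sheet L',(297,370),0),('R',(606,370),0),('bot',(450,493),0),
 ('rule up L',(300,321),9.5),('up R',(590,328),9.5),('low L',(300,386),9.5),('low R',(590,386),9.5),('ruleL',(272,355),9.5),('ruleR',(617,355),9.5)]:
    print(n,ondeck(p,'top0',o(*uv),h).round(1))
for n,uv,z in [('roll L',(39,330),25),('R',(138,330),25),('top',(90,176),25),('bot',(92,472),25),('TL',(41,182),25),('BL',(39,470),25),('TR',(138,185),25),('BR',(135,470),25)]:
    print(n,onz('top0',*o(*uv),z).round(1))
f=cam('top0')[0]
for n,(u,v),z in [('calc',(247,307),30),('calcTL',(197,305),30),('eraser',(276,346),12),('pinkthing',(312,336),12),('binTL',(352,254),100),('rackBL',(385,250),0),('rack post top',(380,205),0)]:
    print(n,onz('top0',u*.7,v*.7,z).round(0))
E
```

```text
[3.86100545e+02 2.44934426e+02 7.80667450e-02] [-0.21  0.17  0.39  0.52 -0.09 -0.45 -0.09 -0.27]
sheet top L [151.1  65.7   0. ]
top M [151.4   1.1   0. ]
top R [151.7 -63.5   0. ]
sheet L [84.3 76.4  0. ]
R [ 86.3 -77.2   0. ]
bot [24.1 -0.4  0. ]
rule up L [108.2  73.2   9.5]
up R [106.5 -70.1   9.5]
low L [76.1 72.8  9.5]
low R [ 77.9 -70.4   9.5]
ruleL [91.2 86.8  9.5]
ruleR [ 93.3 -83.6   9.5]
roll L [474.9 463.5  25. ]
R [479.4 413.8  25. ]
top [557.7 449.8  25. ]
bot [404.7 426.1  25. ]
TL [552.2 474.2  25. ]
BL [403.3 452.6  25. ]
TR [555.1 424.8  25. ]
BR [407.6 404.9  25. ]
calc [368. 330.  30.]
calcTL [362. 433.  30.]
eraser [294. 263.  12.]
pinkthing [322. 191.  12.]
binTL [482. 118. 100.]
rackBL [524.  57.   0.]
rack post top [624.  78.   0.]
```

```bash
cat >> h.py <<'E'
import json,os
def cmd():
    return tuple(map(np.array,json.load(open('cmd.json')))) if os.path.exists('cmd.json') else (np.array([206.776,482.571,231.294]),R.from_quat([.201031,.979585,-.0005,-.00025]).as_matrix())
def toolR(zax,yax):
    z=zax/np.linalg.norm(zax); y=yax-z*(yax@z); y/=np.linalg.norm(y); return np.column_stack([np.cross(y,z),y,z])
def plan(steps):
    "steps: (pos,R); prints rows relative to the commanded pose, stores the last"
    c,Rc=cmd()
    for P,Rt in steps:
        l=np.round((P-c)/800,4); w=np.round(R.from_matrix(Rt@Rc.T).as_rotvec()/2/np.pi,4)
        print(l.tolist(),w.tolist(),'dist',np.round(P-c,1),'ang',np.round(np.linalg.norm(w)*360,1))
    json.dump([(c+l*800).tolist(),(R.from_rotvec(w*2*np.pi).as_matrix()@Rc).tolist()],open('cmd.json','w'))
def deckR(p): M=D(p[2]); return toolR(-M[:,2],M[:,0])
E
python3 - <<'E'
from h import *
p=np.load('deck.npy'); T=deckR(p)
plan([(deckpt(p,(92.2,0,h)),T) for h in (90,4)])
E
```

```text
[0.3132, -0.2901, -0.1263] [0.0205, -0.0287, -0.1725] dist [ 250.5 -232.1 -101.1] ang 63.4
[0.3355, -0.2883, -0.2315] [0.0205, -0.0287, -0.1725] dist [ 268.4 -230.7 -185.2] ang 63.4
```

Call:
servo_tool(linear=[[0.3132, -0.2901, -0.1263], [0.3132, -0.2901, -0.1263], [0.3132, -0.2901, -0.1263], [0.3132, -0.2901, -0.1263], [0.3132, -0.2901, -0.1263], [0.3132, -0.2901, -0.1263], [0.3132, -0.2901, -0.1263], [0.3132, -0.2901, -0.1263], [0.3132, -0.2901, -0.1263], [0.3132, -0.2901, -0.1263]], delta_rot=[[0.0205, -0.0287, -0.1725], [0.0205, -0.0287, -0.1725], [0.0205, -0.0287, -0.1725], [0.0205, -0.0287, -0.1725], [0.0205, -0.0287, -0.1725], [0.0205, -0.0287, -0.1725], [0.0205, -0.0287, -0.1725], [0.0205, -0.0287, -0.1725], [0.0205, -0.0287, -0.1725], [0.0205, -0.0287, -0.1725]], jaw=[60, 60, 60, 60, 60, 60, 60, 60, 60, 60], grip_force=20)

```text
clock: 1.1
ee_pos: [457.0, 250.8, 130.3]
tcp_rot: [0.675, 0.731, 0.077, 0.071]
wrist_force: [1.0, 0.1, -0.4]
grip_width: 60.1
grip_force: 0.0
```

Call:
servo_tool(linear=[[0.011, 0.0009, -0.0526], [0.0223, 0.0018, -0.1052], [0.0223, 0.0018, -0.1052], [0.0223, 0.0018, -0.1052], [0.0223, 0.0018, -0.1052], [0.0223, 0.0018, -0.1052], [0.0223, 0.0018, -0.1052], [0.0223, 0.0018, -0.1052]], delta_rot=[[0, 0, 0], [0, 0, 0], [0, 0, 0], [0, 0, 0], [0, 0, 0], [0, 0, 0], [0, 0, 0], [0, 0, 0]], jaw=[60, 60, 60, 60, 25, 25, 25, 25])

```text
clock: 1.9
ee_pos: [475.8, 252.4, 48.3]
tcp_rot: [0.675, 0.73, 0.079, 0.072]
wrist_force: [-4.3, 0.7, 9.4]
grip_width: 29.3
grip_force: 19.8
```

```bash
python3 - <<'E'
from h import *
from cell import r
p=np.load('deck.npy'); s=r.state(); print((D(p[2]).T@(s['ee_pos']-[p[0],p[1],23])).round(2),s['wrist_force'],s['grip_width'])
plan([(deckpt(p,(165.9,0,4)),deckR(p))])
E
```

```text
[93.27  0.5   5.98] [-4.3422939   0.74753791  9.40731556] 29.26311214124663
[0.0898, 0.007, 0.0193] [0.0, -0.0, 0.0] dist [71.9  5.6 15.4] ang 0.0
```

Call:
servo_tool(linear=[[-0.0004, 0, 0.0018], [-0.0004, 0, 0.0018], [0.0146, 0.0012, 0.005], [0.0296, 0.0023, 0.0082], [0.0446, 0.0035, 0.0115], [0.0596, 0.0046, 0.0147], [0.0746, 0.0058, 0.0179], [0.0894, 0.007, 0.0211], [0.0894, 0.007, 0.0211], [0.0894, 0.007, 0.0211]], delta_rot=[[0, 0, 0], [0, 0, 0], [0, 0, 0], [0, 0, 0], [0, 0, 0], [0, 0, 0], [0, 0, 0], [0, 0, 0], [0, 0, 0], [0, 0, 0]], jaw=[25, 25, 25, 25, 25, 25, 25, 25, 25, 25])

```text
clock: 2.9
ee_pos: [547.1, 257.8, 63.7]
tcp_rot: [0.675, 0.73, 0.078, 0.072]
wrist_force: [1.0, 2.5, 0.5]
grip_width: 28.5
grip_force: 22.6
```

```bash
python3 - <<'E'
from h import *
from cell import r
p=np.load('deck.npy'); s=r.state(); print((D(p[2]).T@(s['ee_pos']-[p[0],p[1],23])).round(2),s['wrist_force'],s['grip_width'])
f=snap('top','t1'); cv2.imwrite('pics/t1c.png',cv2.resize(f['color'][122:217,128:243],None,fx=6,fy=6,interpolation=cv2.INTER_CUBIC))
E
```

```text
[166.42   0.29   6.14] [1.03519817 2.46102395 0.46302593] 28.484616376169907
```

View pics/t1c.png

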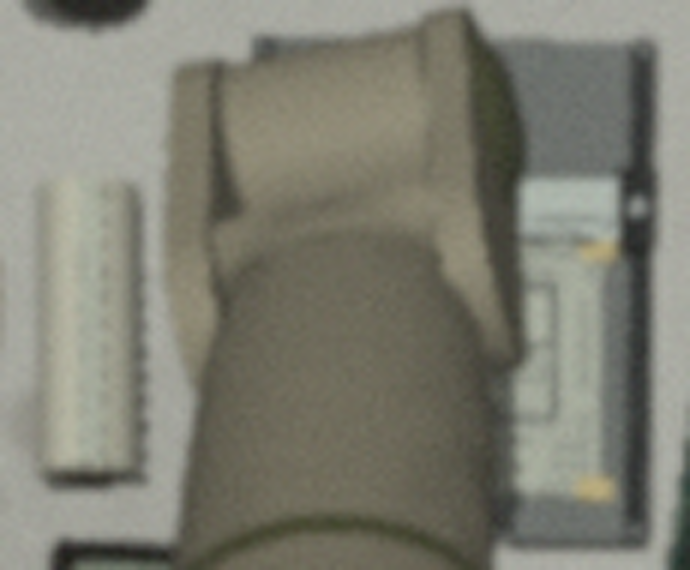

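The rule is now at crop rows about 178–236 (right end, u≈520–620) with its lower edge close to the sheet top (≈238), so I'll measure the edges numerically.

```bash
python3 - <<'E'
from h import *
p=np.load('deck.npy')
for tag,cols in(('top0',(217,224)),('t1',(217,224))):
    g=cam(tag)[0]['color'].astype(int)
    print(tag)
    for v in range(148,190) if tag=='top0' else range(148,168):
        print(v,g[v,cols[0]:cols[1]].mean(0).round().astype(int), *[ondeck(p,tag,(220,v),h)[0].round(1) for h in(0,9.5)])
E
```

```text
top0
148 [108 111 108] 191.0 189.9
149 [107 111 107] 188.0 187.0
150 [109 113 109] 185.1 184.0
151 [108 112 107] 182.1 181.1
152 [107 110 107] 179.1 178.1
153 [106 111 106] 176.1 175.1
154 [108 111 107] 173.1 172.2
155 [108 111 108] 170.2 169.2
156 [108 111 107] 167.2 166.3
157 [109 113 108] 164.2 163.3
158 [107 112 107] 161.2 160.3
159 [108 111 108] 158.2 157.4
160 [108 113 109] 155.3 154.4
161 [117 123 119] 152.3 151.5
162 [133 143 139] 149.3 148.5
163 [142 155 150] 146.3 145.5
164 [145 158 153] 143.3 142.6
165 [150 162 157] 140.3 139.6
166 [151 164 159] 137.4 136.6
167 [148 160 155] 134.4 133.7
168 [143 156 151] 131.4 130.7
169 [139 149 145] 128.4 127.8
170 [140 152 146] 125.4 124.8
171 [145 158 153] 122.5 121.8
172 [148 161 156] 119.5 118.9
173 [148 160 155] 116.5 115.9
174 [148 161 156] 113.5 112.9
175 [149 162 156] 110.5 110.0
176 [154 165 158] 107.6 107.0
177 [165 175 166] 104.6 104.1
178 [169 179 170] 101.6 101.1
179 [169 179 169] 98.6 98.1
180 [171 181 171] 95.6 95.2
181 [169 179 170] 92.6 92.2
182 [159 168 160] 89.7 89.2
183 [145 153 145] 86.7 86.3
184 [150 158 150] 83.7 83.3
185 [145 153 145] 80.7 80.4
186 [130 139 133] 77.7 77.4
187 [136 148 143] 74.7 74.4
188 [146 158 153] 71.8 71.5
189 [147 160 155] 68.8 68.5
t1
148 [107 112 108] 191.0 189.9
149 [108 111 107] 188.0 187.0
150 [110 116 112] 185.1 184.0
151 [129 136 130] 182.1 181.1
152 [159 168 159] 179.1 178.1
153 [169 179 171] 176.1 175.1
154 [171 180 172] 173.1 172.2
155 [173 182 174] 170.2 169.2
156 [171 180 171] 167.2 166.3
157 [162 170 162] 164.2 163.3
158 [150 159 151] 161.2 160.3
159 [155 164 156] 158.2 157.4
160 [150 158 151] 155.3 154.4
161 [133 141 135] 152.3 151.5
162 [126 136 131] 149.3 148.5
163 [138 151 147] 146.3 145.5
164 [144 156 151] 143.3 142.6
165 [150 164 159] 140.3 139.6
166 [153 166 162] 137.4 136.6
167 [148 161 156] 134.4 133.7
```

Call:
servo_tool(linear=[[0.0012, 0.0001, 0.0003], [0.0012, 0.0001, 0.0003], [0.0012, 0.0001, 0.0003], [0.0012, 0.0001, 0.0003], [0.0012, 0.0001, 0.0003], [0.0012, 0.0001, 0.0003], [0.0012, 0.0001, 0.0003]], delta_rot=[[0, 0, 0], [0, 0, 0], [0, 0, 0], [0, 0, 0], [0, 0, 0], [0, 0, 0], [0, 0, 0]], jaw=[25, 25, 25, 60, 60, 60, 60])

```text
clock: 3.65
ee_pos: [547.6, 257.4, 63.0]
tcp_rot: [0.675, 0.73, 0.077, 0.072]
wrist_force: [0.2, -0.3, 0.8]
grip_width: 59.9
grip_force: 0.0
```

```bash
python3 - <<'E'
from h import *
from cell import r
p=np.load('deck.npy'); T=deckR(p); s=r.state()
print((D(p[2]).T@(s['ee_pos']-[p[0],p[1],23])).round(2),s['wrist_force'],s['grip_width'])
c,Rc=cmd(); n=deckpt(p,(0,0,1))-deckpt(p,(0,0,0)); ux=deckpt(p,(1,0,0))-deckpt(p,(0,0,0))
c=c+n*1.5+ux*1.0; json.dump([c.tolist(),Rc.tolist()],open('cmd.json','w')); print(c)
a=.143; c0=np.array([475,438.4]); Rr=toolR(np.array([0,0,-1.]),np.array([-np.sin(a),np.cos(a),0]))
plan([(c+n*100,Rc),(np.array([*c0,160]),Rr)])
E
```

```text
[ 1.6673e+02 -1.4000e-01  5.3900e+00] [ 0.19878919 -0.33269516  0.8278206 ] 59.8805966116823
[547.67931466 257.58288827  63.20950627]
[-0.026, -0.002, 0.1223] [0.0, 0.0, 0.0] dist [-20.8  -1.6  97.8] ang 0.0
[-0.0908, 0.226, 0.121] [-0.0292, 0.0234, 0.2593] dist [-72.7 180.8  96.8] ang 94.3
```

Call:
servo_tool(linear=[[-0.013, -0.001, 0.0612], [-0.026, -0.002, 0.1223], [-0.0908, 0.226, 0.121], [-0.0908, 0.226, 0.121], [-0.0908, 0.226, 0.121], [-0.0908, 0.226, 0.121], [-0.0908, 0.226, 0.121], [-0.0908, 0.226, 0.121], [-0.0908, 0.226, 0.121], [-0.0908, 0.226, 0.121], [-0.0908, 0.226, 0.121], [-0.0908, 0.226, 0.121]], delta_rot=[[0, 0, 0], [0, 0, 0], [-0.0292, 0.0234, 0.2593], [-0.0292, 0.0234, 0.2593], [-0.0292, 0.0234, 0.2593], [-0.0292, 0.0234, 0.2593], [-0.0292, 0.0234, 0.2593], [-0.0292, 0.0234, 0.2593], [-0.0292, 0.0234, 0.2593], [-0.0292, 0.0234, 0.2593], [-0.0292, 0.0234, 0.2593], [-0.0292, 0.0234, 0.2593]], jaw=[60, 60, 85, 85, 85, 85, 85, 85, 85, 85, 85, 85])

```text
clock: 4.85
ee_pos: [475.1, 438.2, 159.8]
tcp_rot: [-0.002, 1.0, 0.008, 0.007]
wrist_force: [0.5, 0.1, 0.2]
grip_width: 85.0
grip_force: 0.0
```

```bash
python3 - <<'E'
from h import *
from cell import r
p=np.load('deck.npy')
c,Rc=cmd(); s=r.state(); print(c,s['ee_pos'],(R.from_matrix(Rc)*R.from_quat(s['tcp_rot']).inv()).as_rotvec(degrees=True),s['qvel'].round(3))
f=snap('top','t2'); cv2.imwrite('pics/t2c.png',cv2.resize(f['color'][122:217,128:243],None,fx=6,fy=6,interpolation=cv2.INTER_CUBIC))
g=f['color'].astype(int)
for cols in ((190,197),(217,224)):
  for v in range(149,166): print(v,g[v,cols[0]:cols[1]].mean(0).round().astype(int), *[ondeck(p,'t2',(sum(cols)/2-.5,v),h)[0].round(1) for h in(0,9.5)])
E
```

```text
[475.03931466 438.38288827 160.00950627] [475.07398458 438.19888582 159.82668559] [-0.94455914  0.70794216  7.94693578] [ 0.012  0.121 -0.208 -0.027  0.3   -1.453]
149 [108 113 109] 187.0 186.0
150 [123 128 122] 184.0 183.0
151 [148 156 149] 181.1 180.1
152 [165 174 166] 178.1 177.1
153 [170 180 170] 175.1 174.1
154 [170 179 170] 172.1 171.2
155 [169 178 169] 169.1 168.2
156 [167 178 168] 166.2 165.3
157 [161 168 161] 163.2 162.3
158 [153 161 153] 160.2 159.3
159 [153 161 154] 157.2 156.4
160 [143 150 143] 154.2 153.4
161 [123 132 128] 151.3 150.4
162 [140 153 148] 148.3 147.5
163 [148 162 157] 145.3 144.5
164 [146 158 153] 142.3 141.6
165 [148 161 157] 139.3 138.6
149 [108 110 108] 188.0 187.0
150 [112 116 112] 185.1 184.0
151 [129 135 129] 182.1 181.1
152 [158 166 159] 179.1 178.1
153 [168 177 169] 176.1 175.1
154 [170 179 171] 173.1 172.2
155 [171 180 171] 170.2 169.2
156 [169 179 170] 167.2 166.3
157 [161 169 160] 164.2 163.3
158 [149 156 148] 161.2 160.3
159 [155 163 154] 158.2 157.4
160 [151 160 152] 155.3 154.4
161 [133 141 135] 152.3 151.5
162 [128 137 133] 149.3 148.5
163 [138 150 145] 146.3 145.5
164 [143 156 152] 143.3 142.6
165 [149 162 157] 140.3 139.6
```

View pics/t2c.png

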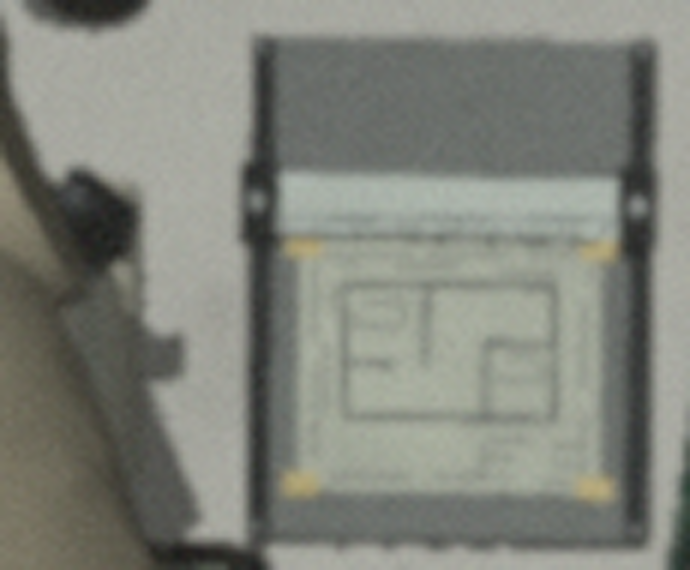

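The rule sits right on the sheet's top edge (rows ≈238) with all four tape corners visible. The tool's turn is still about 8° short, so I'll send a holding call and measure both edges across many columns.

Call:
servo_tool(linear=[[0, 0, 0], [0, 0, 0]], delta_rot=[[0, 0, 0], [0, 0, 0]], jaw=[85, 85])

```text
clock: 5.1
ee_pos: [474.9, 438.3, 159.9]
tcp_rot: [0.003, 1.0, 0.008, 0.007]
wrist_force: [-0.0, -0.5, -0.9]
grip_width: 85.2
grip_force: 0.0
```

```bash
python3 - <<'E'
from h import *
from cell import r
p=np.load('deck.npy')
c,Rc=cmd(); s=r.state(); print(s['ee_pos'],(R.from_matrix(Rc)*R.from_quat(s['tcp_rot']).inv()).as_rotvec(degrees=True),s['qvel'].round(3))
def cross(g,u,v0,v1,lo,hi):
    col=g[:,u-2:u+3].mean(1); h=(lo+hi)/2
    for v in range(v0,v1):
        if col[v]<h<=col[v+1]: return v+(h-col[v])/(col[v+1]-col[v])
a=cam('top0')[0]['color'][:,:,1].astype(float); b=cam('t2')[0]['color'][:,:,1].astype(float)
for u in range(186,225,6):
    vs=cross(a,u,157,166,111,156); vr=cross(b,u,146,156,111,179); dm=b[:,u-2:u+3].mean(1); k=159+np.argmin(dm[159:165]); 
    q=np.polyfit([-1,0,1],dm[k-1:k+2],2); vd=k-q[1]/2/q[0]
    print(u,'sheet',ondeck(p,'top0',(u,vs))[0].round(1),'rule low',(ondeck(p,'t2',(u,vr),9.5)[0]-30).round(1),'dark',ondeck(p,'t2',(u,vd),5)[0].round(1))
Rr=toolR(np.array([0,0,-1.]),np.array([-np.sin(.143),np.cos(.143),0]))
Rm=R.from_quat(s['tcp_rot']).as_matrix(); json.dump([c.tolist(),Rm.tolist()],open('cmd.json','w'))
plan([(np.array([475,438.4,z]),Rr) for z in(160,10)])
E
```

```text
[474.92803727 438.34284221 159.85979572] [-1.00082371  0.76358587  8.4896889 ] [ 0.001 -0.005  0.002  0.001  0.002 -0.013]
186 sheet 151.0 rule low 151.1 dark 150.6
192 sheet 151.2 rule low 151.3 dark 151.0
198 sheet 150.7 rule low 151.0 dark 150.7
204 sheet 150.8 rule low 150.5 dark 151.1
210 sheet 151.0 rule low 149.7 dark 150.4
216 sheet 150.6 rule low 150.0 dark 149.7
222 sheet 150.9 rule low 150.3 dark 149.6
[-0.0, 0.0, -0.0] [-0.0028, 0.0021, 0.0236] dist [-0.  0. -0.] ang 8.6
[-0.0, 0.0, -0.1875] [-0.0028, 0.0021, 0.0236] dist [  -0.    0. -150.] ang 8.6
```

Rule low edge ≈150.7 and sheet top ≈150.9, so they are aligned within measurement error. Next is the roll.

Call:
servo_tool(linear=[[0, 0, 0], [0, 0, 0], [0, 0, -0.06], [0, 0, -0.11], [0, 0, -0.15], [0, 0, -0.1875], [0, 0, -0.1875], [0, 0, -0.1875], [0, 0, -0.1875], [0, 0, -0.1875], [0, 0, -0.1875], [0, 0, -0.1875]], delta_rot=[[-0.0028, 0.0021, 0.0236], [-0.0028, 0.0021, 0.0236], [-0.0028, 0.0021, 0.0236], [-0.0028, 0.0021, 0.0236], [-0.0028, 0.0021, 0.0236], [-0.0028, 0.0021, 0.0236], [-0.0028, 0.0021, 0.0236], [-0.0028, 0.0021, 0.0236], [-0.0028, 0.0021, 0.0236], [-0.0028, 0.0021, 0.0236], [-0.0028, 0.0021, 0.0236], [-0.0028, 0.0021, 0.0236]], jaw=[85, 85, 85, 85, 85, 85, 85, 85, 44, 44, 44, 44], grip_force=25)

```text
clock: 6.3
ee_pos: [475.6, 438.8, 11.6]
tcp_rot: [-0.073, 0.997, 0.0, 0.001]
wrist_force: [-0.6, -0.9, 7.8]
grip_width: 49.1
grip_force: 25.1
```

```bash
python3 - <<'E'
from h import *
from cell import r
p=np.load('deck.npy'); T=deckR(p)
c,Rc=cmd(); s=r.state(); print(c,s['ee_pos'],(R.from_matrix(Rc)*R.from_quat(s['tcp_rot']).inv()).as_rotvec(degrees=True),s['grip_width'],s['wrist_force'])
plan([(np.array([475,438.4,150]),Rc)])
E
```

```text
[475.03931466 438.38288827  10.00950627] [475.63888413 438.78018457  11.62316092] [-0.06409046  0.1100306  -0.18559376] 49.06599789038496 [-0.57875976 -0.93313044  7.77711419]
[-0.0, 0.0, 0.175] [0.0, 0.0, 0.0] dist [ -0.   0. 140.] ang 0.0
```

```bash
python3 - <<'E'
from h import *
p=np.load('deck.npy'); T=deckR(p)
plan([(deckpt(p,(204,0,110)),T)])
print(cmd()[0])
E
```

```text
[0.1089, -0.2246, 0.0289] [0.0293, -0.0234, -0.2593] dist [  87.1 -179.7   23.1] ang 94.3
[562.15931466 258.70288827 173.12950627]
```

Call:
servo_tool(linear=[[0, 0, 0.02], [0, 0, 0.06], [0, 0, 0.12], [0, 0, 0.175], [0, 0, 0.175], [0, 0, 0.175]], delta_rot=[[0, 0, 0], [0, 0, 0], [0, 0, 0], [0, 0, 0], [0, 0, 0], [0, 0, 0]], jaw=[44, 44, 44, 44, 44, 44])

```text
clock: 6.9
ee_pos: [474.9, 438.4, 151.0]
tcp_rot: [-0.073, 0.997, 0.0, 0.001]
wrist_force: [-0.4, 0.2, -3.2]
grip_width: 48.7
grip_force: 27.6
```

Call:
servo_tool(linear=[[0.01, -0.0204, 0.0026], [0.02, -0.0408, 0.0053], [0.03, -0.0612, 0.0079], [0.04, -0.0816, 0.0105], [0.05, -0.102, 0.0131], [0.06, -0.1225, 0.0158], [0.069, -0.1429, 0.0184], [0.079, -0.1633, 0.021], [0.089, -0.1837, 0.0236], [0.099, -0.2042, 0.0263], [0.1089, -0.2246, 0.0289], [0.1089, -0.2246, 0.0289]], delta_rot=[[0.0293, -0.0234, -0.2593], [0.0293, -0.0234, -0.2593], [0.0293, -0.0234, -0.2593], [0.0293, -0.0234, -0.2593], [0.0293, -0.0234, -0.2593], [0.0293, -0.0234, -0.2593], [0.0293, -0.0234, -0.2593], [0.0293, -0.0234, -0.2593], [0.0293, -0.0234, -0.2593], [0.0293, -0.0234, -0.2593], [0.0293, -0.0234, -0.2593], [0.0293, -0.0234, -0.2593]], jaw=[44, 44, 44, 44, 44, 44, 44, 44, 44, 44, 44, 44])

```text
clock: 8.1
ee_pos: [561.9, 257.1, 171.5]
tcp_rot: [0.675, 0.73, 0.075, 0.071]
wrist_force: [-0.9, 1.5, -2.5]
grip_width: 48.9
grip_force: 27.6
```

Call:
servo_tool(linear=[[0, 0, 0], [0, 0, 0]], delta_rot=[[0, 0, 0], [0, 0, 0]], jaw=[44, 44])

```text
clock: 8.3
ee_pos: [561.5, 259.2, 172.2]
tcp_rot: [0.673, 0.732, 0.076, 0.071]
wrist_force: [0.7, 0.4, -3.4]
grip_width: 49.2
grip_force: 27.6
```

```bash
python3 - <<'E'
from h import *
from cell import r
p=np.load('deck.npy'); T=deckR(p)
c,Rc=cmd(); s=r.state(); print(c,s['ee_pos'],(R.from_matrix(Rc)*R.from_quat(s['tcp_rot']).inv()).as_rotvec(degrees=True),s['grip_width'],s['wrist_force'])
print((D(p[2]).T@(s['ee_pos']-[p[0],p[1],23])).round(2))
plan([(deckpt(p,(204,0,h)),T) for h in (60,25,14)])
f=snap('top','t3')
cv2.imwrite('pics/t3c.png',cv2.resize(f['color'][100:250,100:300],None,fx=4,fy=4,interpolation=cv2.INTER_CUBIC))
E
```

```text
[562.15931466 258.70288827 173.12950627] [561.48300631 259.24802051 172.22918167] [ 0.06577761 -0.11294835 -0.3565275 ] 49.22117319492073 [ 0.74180113  0.36594399 -3.35144373]
[203.21   0.59 109.27]
[0.013, 0.001, -0.0612] [-0.0, 0.0, 0.0] dist [ 10.4   0.8 -48.9] ang 0.0
[0.0221, 0.0017, -0.1039] [-0.0, 0.0, 0.0] dist [ 17.7   1.4 -83.2] ang 0.0
[0.0249, 0.002, -0.1174] [-0.0, 0.0, 0.0] dist [ 19.9   1.6 -93.9] ang 0.0
```

View pics/t3c.png

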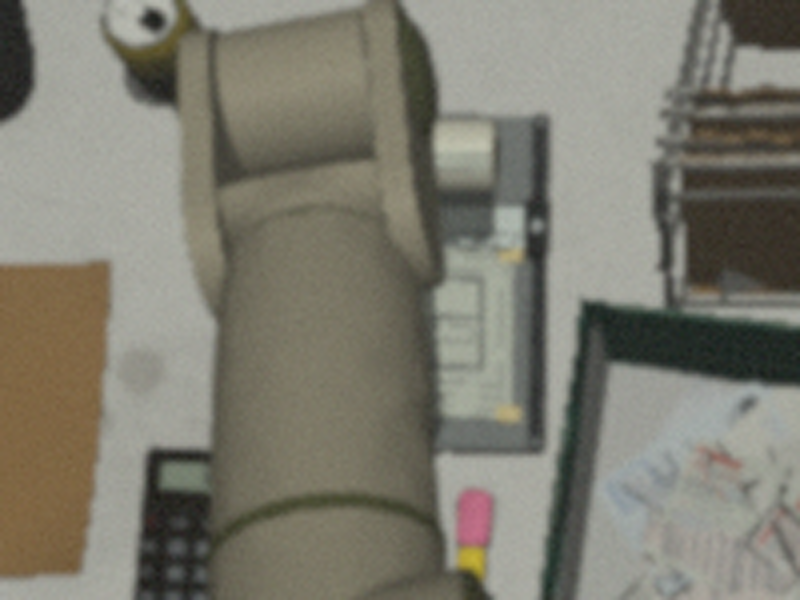

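The roll is held level over the board, with its right end at crop column ≈494 and rows 118–192. Next I check its lateral position and descend.

```bash
python3 - <<'E'
from h import *
p=np.load('deck.npy')
for uv,h in (((494,125),135),((494,155),123),((494,185),123),((470,118),123),((470,191),123)): print(ondeck(p,'t3',o(*uv,4,100,100),h).round(1))
E
```

```text
[222.1 -75.  135. ]
[203.4 -73.8 123. ]
[183.  -74.1 123. ]
[228.4 -57.2 123. ]
[178.7 -57.8 123. ]
```

Call:
servo_tool(linear=[[0.0065, 0.0005, -0.0306], [0.013, 0.001, -0.0612], [0.0175, 0.0013, -0.083], [0.0221, 0.0017, -0.1039], [0.0235, 0.0018, -0.1107], [0.0249, 0.002, -0.1174], [0.0249, 0.002, -0.1174], [0.0249, 0.002, -0.1174], [0.0249, 0.002, -0.1174], [0.0249, 0.002, -0.1174]], delta_rot=[[0, 0, 0], [0, 0, 0], [0, 0, 0], [0, 0, 0], [0, 0, 0], [0, 0, 0], [0, 0, 0], [0, 0, 0], [0, 0, 0], [0, 0, 0]], jaw=[44, 44, 44, 44, 44, 44, 44, 44, 44, 44])

```text
clock: 9.35
ee_pos: [582.2, 260.4, 79.8]
tcp_rot: [0.674, 0.731, 0.077, 0.071]
wrist_force: [0.8, 0.9, -2.1]
grip_width: 48.9
grip_force: 27.4
```

```bash
cat > st.py <<'E'
from h import *
from cell import r
p=np.load('deck.npy'); s=r.state(); M=D(p[2])
print(s['clock'],(M.T@(s['ee_pos']-[p[0],p[1],23])).round(2),'F deck',(M.T@s['wrist_force']).round(2),s['grip_width'],s['grip_force'])
E
python3 st.py
```

```text
9.35 [2.0423e+02 1.4000e-01 1.4550e+01] F deck [ 0.44  0.82 -2.25] 48.90729268603161 27.441893219947815
```

Call:
servo_tool(linear=[[0.0003, 0, -0.0012], [0.0005, 0, -0.0024], [0.0005, 0, -0.0024], [0.0005, 0, -0.0024], [0.0005, 0, -0.0024]], delta_rot=[[0, 0, 0], [0, 0, 0], [0, 0, 0], [0, 0, 0], [0, 0, 0]], jaw=[44, 44, 44, 44, 44])

```text
clock: 9.85
ee_pos: [582.5, 260.3, 77.3]
tcp_rot: [0.674, 0.731, 0.077, 0.071]
wrist_force: [0.1, -0.5, -1.2]
grip_width: 49.0
grip_force: 27.4
```

```bash
python3 st.py
```

```text
9.85 [2.0395e+02 4.0000e-02 1.2050e+01] F deck [-0.17 -0.5  -1.23] 49.007202124718034 27.441388070583344
```

Call:
servo_tool(linear=[[0.0001, 0, -0.0006], [0.0003, 0, -0.0012], [0.0003, 0, -0.0012], [0.0003, 0, -0.0012]], delta_rot=[[0, 0, 0], [0, 0, 0], [0, 0, 0], [0, 0, 0]], jaw=[44, 44, 44, 44])

```text
clock: 10.25
ee_pos: [582.6, 260.4, 77.0]
tcp_rot: [0.674, 0.731, 0.077, 0.071]
wrist_force: [-4.7, -1.8, 4.9]
grip_width: 49.0
grip_force: 28.3
```

```bash
python3 st.py
```

```text
10.25 [2.0403e+02 7.0000e-02 1.1710e+01] F deck [-3.71 -1.42  5.77] 48.991345877615046 28.330936431884766
```

Call:
servo_tool(linear=[[-0.0002, 0, 0.001], [-0.0002, 0, 0.001], [-0.0008, -0.0001, 0.0009], [-0.0014, -0.0001, 0.0008], [-0.0022, -0.0002, 0.0006], [-0.0022, -0.0002, 0.0006], [-0.0022, -0.0002, 0.0006]], delta_rot=[[0, 0, 0], [0, 0, 0], [0, 0, 0], [0, 0, 0], [0, 0, 0], [0, 0, 0], [0, 0, 0]], jaw=[44, 44, 44, 44, 44, 44, 44])

```text
clock: 10.95
ee_pos: [580.8, 260.1, 76.7]
tcp_rot: [0.674, 0.731, 0.077, 0.071]
wrist_force: [0.1, 0.1, -2.9]
grip_width: 49.2
grip_force: 27.6
```

```bash
python3 st.py
```

```text
10.95 [ 2.0223e+02 -4.0000e-02  1.1810e+01] F deck [-0.53  0.14 -2.84] 49.15144413069127 27.643480896949768
```

Call:
servo_tool(linear=[[-0.0004, 0, -0.0001], [-0.0007, -0.0001, -0.0002], [-0.0007, -0.0001, -0.0002], [-0.0007, -0.0001, -0.0002]], delta_rot=[[0, 0, 0], [0, 0, 0], [0, 0, 0], [0, 0, 0]], jaw=[44, 44, 44, 44])

```text
clock: 11.35
ee_pos: [580.3, 260.1, 76.6]
tcp_rot: [0.674, 0.731, 0.077, 0.071]
wrist_force: [0.4, -0.2, -2.5]
grip_width: 49.6
grip_force: 27.6
```

```bash
python3 st.py; python3 - <<'E'
from h import *
f=snap('top','t4')
cv2.imwrite('pics/t4c.png',cv2.resize(f['color'][122:217,128:243],None,fx=6,fy=6,interpolation=cv2.INTER_CUBIC))
E
```

```text
11.35 [ 2.0173e+02 -4.0000e-02  1.1840e+01] F deck [-0.18 -0.24 -2.49] 49.58187446784065 27.628451585769653
```

View pics/t4c.png

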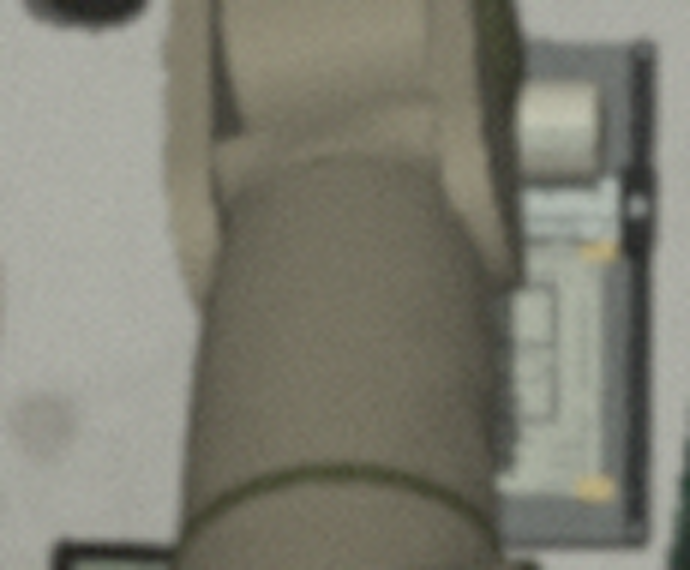

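The roll (crop rows 82–180) now slightly overhangs the rule's upper edge, with no contact force yet. I'll creep further.

Call:
servo_tool(linear=[[-0.0004, 0, -0.0001], [-0.0007, -0.0001, -0.0002], [-0.0007, -0.0001, -0.0002], [-0.0007, -0.0001, -0.0002]], delta_rot=[[0, 0, 0], [0, 0, 0], [0, 0, 0], [0, 0, 0]], jaw=[44, 44, 44, 44])

```text
clock: 11.8
ee_pos: [579.8, 260.0, 76.5]
tcp_rot: [0.674, 0.731, 0.077, 0.071]
wrist_force: [-0.3, 1.2, -2.8]
grip_width: 49.2
grip_force: 27.6
```

```bash
python3 st.py
```

```text
11.8 [ 2.0122e+02 -6.0000e-02  1.1840e+01] F deck [-0.83  1.19 -2.67] 49.23533087605074 27.624366581439972
```

Call:
servo_tool(linear=[[-0.0004, 0, -0.0001], [-0.0007, -0.0001, -0.0002], [-0.0007, -0.0001, -0.0002], [-0.0007, -0.0001, -0.0002]], delta_rot=[[0, 0, 0], [0, 0, 0], [0, 0, 0], [0, 0, 0]], jaw=[44, 44, 44, 44])

```text
clock: 12.2
ee_pos: [579.5, 260.0, 76.5]
tcp_rot: [0.674, 0.731, 0.077, 0.071]
wrist_force: [1.3, 0.6, -1.7]
grip_width: 48.8
grip_force: 27.6
```

```bash
python3 st.py; python3 - <<'E'
from h import *
p=np.load('deck.npy')
snap('top','t5')
for tag in('t2','t4','t5'):
    b=cam(tag)[0]['color'][:,:,1].astype(float)
    dm=b[:,217:225].mean(1); print(tag,dm[134:166].round())
E
```

```text
12.2 [ 2.0088e+02 -8.0000e-02  1.1930e+01] F deck [ 0.92  0.52 -1.97] 48.81012000434465 27.591015100479126
t2 [112. 113. 113. 112. 113. 113. 112. 114. 113. 111. 112. 114. 114. 112.
 111. 111. 117. 136. 166. 177. 179. 180. 179. 169. 156. 163. 160. 142.
 137. 150. 156. 162.]
t4 [116. 131. 150. 165. 176. 181. 185. 190. 188. 176. 169. 165. 158. 146.
 140. 132. 117.  98.  94. 124. 161. 179. 180. 169. 156. 162. 161. 143.
 137. 152. 157. 164.]
t5 [114. 122. 145. 162. 172. 179. 184. 189. 190. 182. 174. 164. 161. 151.
 144. 135. 121. 104.  93. 111. 149. 174. 180. 169. 157. 163. 160. 142.
 138. 152. 157. 163.]
```

Contact felt: Fx rose by about 1.5 N, the motion stalled, and the rule's edges haven't moved. Now I release gently.

Call:
servo_tool(linear=[[0, 0, 0], [0, 0, 0], [0, 0, 0], [0, 0, 0], [0, 0, 0], [0, 0, 0], [0, 0, 0], [0, 0, 0], [0, 0, 0], [0, 0, 0], [0, 0, 0], [0, 0, 0]], delta_rot=[[0, 0, 0], [0, 0, 0], [0, 0, 0], [0, 0, 0], [0, 0, 0], [0, 0, 0], [0, 0, 0], [0, 0, 0], [0, 0, 0], [0, 0, 0], [0, 0, 0], [0, 0, 0]], jaw=[49, 50, 51, 52, 53, 55, 58, 62, 68, 75, 78, 78], grip_force=20)

```text
clock: 13.45
ee_pos: [579.3, 260.0, 76.3]
tcp_rot: [0.674, 0.731, 0.077, 0.071]
wrist_force: [-0.5, 0.2, 1.0]
grip_width: 77.8
grip_force: 0.0
```

```bash
python3 st.py; python3 - <<'E'
from h import *
snap('top','t6')
b=cam('t6')[0]['color'][:,:,1].astype(float); print(b[:,217:225].mean(1)[134:166].round())
E
```

```text
13.45 [ 2.006e+02 -8.000e-02  1.178e+01] F deck [-0.26  0.21  1.04] 77.83565571376145 0.0
[114. 124. 145. 163. 173. 180. 184. 189. 188. 179. 172. 166. 162. 154.
 147. 136. 122. 103.  93. 111. 148. 174. 180. 170. 157. 163. 161. 143.
 137. 152. 158. 164.]
```

Call:
servo_tool(linear=[[-0.004, -0.0003, 0.0183], [-0.0104, -0.0008, 0.0489], [-0.0208, -0.0016, 0.0978], [-0.0313, -0.0024, 0.1467], [-0.0313, 0.05, 0.16], [-0.0313, 0.11, 0.16], [-0.0313, 0.17, 0.16], [-0.0313, 0.23, 0.16], [-0.0313, 0.23, 0.16], [-0.0313, 0.23, 0.16]], delta_rot=[[0, 0, 0], [0, 0, 0], [0, 0, 0], [0, 0, 0], [0, 0, 0], [0, 0, 0], [0, 0, 0], [0, 0, 0], [0, 0, 0], [0, 0, 0]], jaw=[78, 78, 78, 78, 78, 78, 78, 78, 78, 78])

```text
clock: 14.5
ee_pos: [553.7, 444.5, 204.7]
tcp_rot: [0.673, 0.732, 0.077, 0.071]
wrist_force: [-0.1, -0.6, -0.3]
grip_width: 77.9
grip_force: 0.0
```

```bash
python3 st.py; python3 - <<'E'
from h import *
f=snap('top','t7')
cv2.imwrite('pics/t7c.png',cv2.resize(f['color'][110:270,100:310],None,fx=3.75,fy=3.75,interpolation=cv2.INTER_CUBIC))
p=np.load('deck.npy'); a=cam('t2')[0]['color'][:,:,1].astype(float); b=f['color'][:,:,1].astype(float)
for u in (186,204,222):
    print([ (x[:,u-2:u+3].mean(1)[157:166]).round() for x in (a,b)])
E
```

```text
14.5 [216.54 185.87 139.68] F deck [-0.22 -0.63 -0.29] 77.94161826539143 0.0
[array([164., 151., 158., 154., 135., 153., 162., 157., 159.]), array([165., 151., 156., 152., 136., 153., 164., 156., 160.])]
[array([166., 154., 160., 151., 137., 148., 159., 158., 160.]), array([167., 153., 160., 153., 136., 147., 158., 158., 161.])]
[array([170., 154., 163., 160., 145., 142., 152., 157., 163.]), array([168., 155., 161., 158., 146., 140., 152., 155., 162.])]
```

View pics/t7c.png

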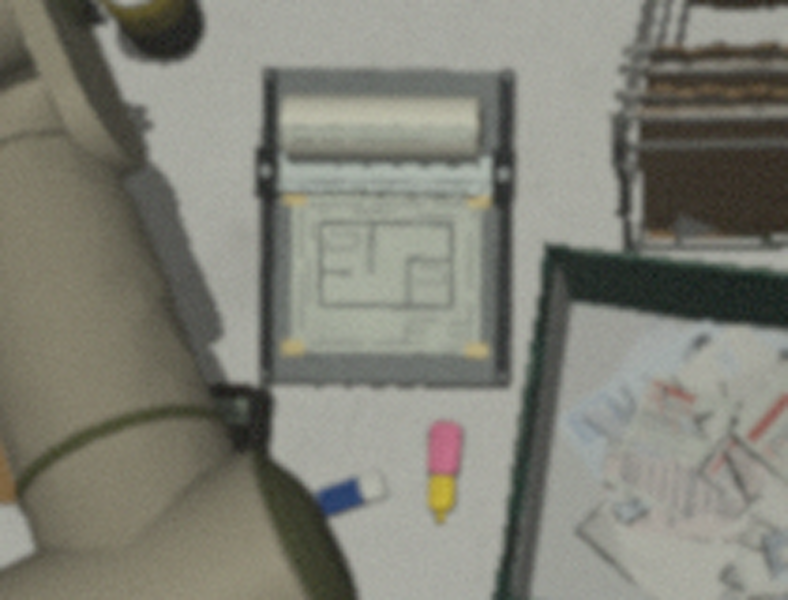

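The roll lies parallel at crop (380, 127), against the rule and between the rails. The rule is unmoved with its lower edge at the sheet's top edge (≈row 198), and the drawing is uncovered. I'm handing in.

```bash
python3 -c "
from cell import r
print(r.close_job())"
```

```text
the job is handed in; nothing more can be done
None
```

The job is handed in at about 14.5 s on the clock: the rule's lower edge lines up with the drawing's top edge to within about 0.5 mm, and the roll lies chocked against the rule between the rails and stayed put after release; the visible eraser and (partly hidden) calculator showed no sign of disturbance, and the arm never worked near the pencil.

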